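Shut the burner gas stopcock in the bench service box

TASK

Shut off the burner gas: push the flat cover of the low white service box all the way aside, until it meets its end stop over the solid deck, then push the stopcock handle marked by a round disc on its end through its quarter turn until it is fully home. Do it all by pushing: the cover stays flat in its guides and is never lifted off, nothing is picked up, and the plain handle and the things standing around the box are left as they are.

Things in the scene. Friction and masses are not known exactly. Their poses are not given: they have to be found in the camera images.
- box: Fixed low white service box, 310 (x) x 290 (y) mm. Origin on the bench, z = 0; +y is the way the cover opens, x lies across it (away from the robot at yaw 0). Ledges and solid deck (y -5 to +137 mm) at z = 62; rims to z = 71 mm along the sides (x = +-146) and the end stop guide the cover. The two stopcock pivots are at x = -55 and +55, y = -30 mm; which one is marked changes.
- bay (a point): Middle of the box's open valve bay, on its floor, at x = 0, y = -67 mm in the box's frame, 4 mm above the bench. The bay is 270 (x) x 124 (y) mm, open at the top at z = 62 mm once the cover is aside. Two brass pipes 14 mm thick run through it along y under the handles, tops at z = 25 mm; valve bodies 26 x 40 mm, up to z = 34, stand at the pivots.
- stop (a point): Middle of the face of the end-stop strip, 9 mm high, on the far (+y) end of the deck: at x = 0, y = +137 mm in the box's frame, 66 mm above the bench.
- cover: Loose flat aluminium plate, 286 (x) x 136 (y) x 5 mm, about 0.45 kg, lying on the box's ledges between the rims (3 mm play each side). Origin at the centre of its underside, z = 62 mm. At the start it lies over the bay, at y = -65 to -50 mm in the box's frame; against the end stop at y = +69, wholly over the deck. Sliding takes about 2 to 7 N; it stays where it is left.
- cover_bar (a point): Centre of the upright grey push bar on the cover, 14 mm above the cover's underside. The bar stands across the middle of the cover: 100 (x) x 12 (y) mm, rising 18 mm above the plate, top 85 mm above the bench. Pushed on its -y face (box axes) to open the cover.
- marked_handle (a joint): Angle of the handle to be shut, rad, about its vertical pivot: 0 = open, lying along its pipe and pointing to the box's -y; grows counterclockwise seen from above, the tip swinging towards the box's +x; 1.571 = shut, at its stop, crosswise, pointing to the box's +x. Starts 0 to 0.4. Stiff with friction (about 3 N at the tip) and stays where it is left.
- marked_pivot (a point): On the pivot axis of the marked handle, at mid-thickness of its bar, 48 mm above the bench. The steel hub here has a radius of 11 mm.
- marked_tip (a point): Centre of the round disc on the end of the marked handle, 56 mm from the pivot, 48 mm above the bench. The disc is 28 mm across, from z = 42 to 56 mm; the bar between hub and disc is 12 mm wide, from z = 43 to 53 mm. All plain steel.
- plain_handle (a joint): Angle of the other handle, same sense and range; starts 0 to 0.25. To be left alone.
- plain_tip (a point): Point 56 mm from the pivot on the plain handle, a straight 12 mm wide steel bar 60 mm long without a disc, 48 mm above the bench.
- amber_bottle: Amber reagent bottle, 60 mm across, 110 mm high, standing to the +y side of the box. Origin under its centre. Bystander.
- beaker: White ceramic beaker, 68 mm across, 80 mm high, standing to the +y side of the box. Origin under its centre. Bystander.
- slide_case: Dark wooden slide case, 100 x 78 x 30 mm, lying to the -y side of the box. Origin under its centre. Bystander.
- dropper: White dropper bottle, 32 mm across, 70 mm high, standing to the -y side of the box. Origin under its centre. Bystander.

How it is judged:
By the outcome, as a careful person would: the job done as asked, in the order asked, and still so for the second after the job is handed in, with the robot touching nothing.
It also fails if it takes over 45 s, if anything falls off the work surface, if the arm or the gripper's body presses on something with over 40 N, if the wrist force passes 120 N, or if a joint passes its speed limit or range.

ROBOT

A 6-joint arm with a two-finger parallel gripper is mounted at the origin on the work surface. World frame = base frame: x ahead of the robot, y to its left, z up, the work surface at z = 0. Lengths are in m, angles in rad, forces in N, time in s.
With the tool pointing down it reaches from about 0.3 to 0.825 m from the base axis. Payload 5.4 kg.
Tool frame: the origin (TCP) lies at the very end of the fingers, on their centre line; the grasp point (between the pads) lies 19 mm behind it; z points along the fingers, y is the line along which they close (so a half turn about z gives the same grasp; the last joint's range is limited). The gripper opens to 92 mm and grips with 3 to 60 N. Pads are 20 mm wide; open, the fingers measure 128 mm over their backs; the gripper's body (75 mm by 189 mm) begins 69 mm behind the grasp point.
Start: joints at [-1.445, 0.158, 1.597, -0, 1.386, -0.21], TCP at [0.189, -0.543, 0.215] pointing down, gripper open.
Joint ranges: [-2.91, 2.91], [-0.94, 2.29], [0.18, 2.7], [-1.29, 4.43], [0.17, 2.64], [-3, 3]. Speed limits (rad/s): [2.57, 2.57, 3.14, 3.14, 3.14, 3.14].

INTERFACE

Orientations are given as a rotation vector (axis times angle).
In Python, from workcell import bot gives the robot as it stands. Calls block until the motion is done:
- bot.goto(position, orientation): joint-space move of the TCP to a pose.
- bot.line_to(position, rot=None, max_speed=0.15): straight line of the TCP; rot=None keeps the orientation; max_speed is the mean speed in m/s.
- bot.set_joints(angles): joint-space move.
- bot.set_gripper(opening, newtons=None): opening from 0.0 (shut) to 1.0 (fully open); newtons is the grip in N (None keeps the last); returns when the fingers have stopped.
- bot.hold(seconds).
- bot.inverse_kinematics(position, orientation): joint angles nearest the present ones, or None.
- bot.read_camera(name): name is "scene" or "side" or "wrist"; returns a dict with "pixels" (420x560x3 uint8, blue, green, red), "fx", "fy", "cx", "cy" (pixels), "R" (3x3) and "t" (3): a world point X has camera coordinates R X + t. Camera axes: x right, y down, z forward; pixel columns grow to the right and rows downward; lengths in m; the calibration is good to about 2 mm. A picture is of the moment at which its call begins. There is no depth.
A pose or a line that the arm cannot do raises bot.MotionError and nothing moves.
- bot.job_done(): hands the job in; it is judged then, once.
Readings, each from a call of its own:
- bot.current_clock(): time.
- bot.current_joints(): joint angles.
- bot.current_joint_vel(): joint speeds.
- bot.current_effort(): joint torques, N m.
- bot.current_ee_pos(): TCP position.
- bot.current_tool_rot(): TCP orientation.
- bot.current_contact_force(): force on the tool from outside, world axes, zero at the start.
- bot.current_ft_torque(): the same for the moment, N m.
- bot.current_opening(): opening from 0.0 (shut) to 1.0 (fully open).
- bot.current_grip_force(): force on a finger pad.
Only numpy, scipy, OpenCV 4.12 (cv2) and the standard library are available. Lean on these libraries where they do the work, as an engineer would, in place of code of your own. Each camera call takes 0.05 s, during which the arm holds its last target. There are 200 camera calls.

## Working session

There is one attempt and no reset: what is moved stays moved. The work goes in short steps, each a Python script; the robot and the scene stay as the last script left them, time stands still between calls to the robot, and variables do not carry over. Pictures are saved under pics/ and viewed, at most 10 in all, crops included, and the job is handed in when it is done.

```bash
mkdir -p pics
python3 - <<'E'
from workcell import bot
import cv2
for n in("scene","side"):
    c=bot.read_camera(n);cv2.imwrite(f"pics/{n}0.png",c["pixels"])
    print(n,c["fx"],c["cx"],c["cy"],c["R"],c["t"])
E
```

```text
scene 440.2032271997225 278.83373375407933 206.399961804807 [[-0.39218616  0.91984361 -0.00881706]
 [ 0.60127075  0.24908134 -0.75923117]
 [-0.69617778 -0.3030614  -0.65076132]] [ 0.2121684  -0.28121667  1.34437097]
side 459.31126073648846 273.3975742355821 203.48515544994586 [[-0.9106361  -0.41312059 -0.00856015]
 [-0.22323762  0.50930124 -0.83113008]
 [ 0.34771664 -0.75494611 -0.55601215]] [0.49119925 0.19349844 0.74718938]
```

View pics/scene0.png

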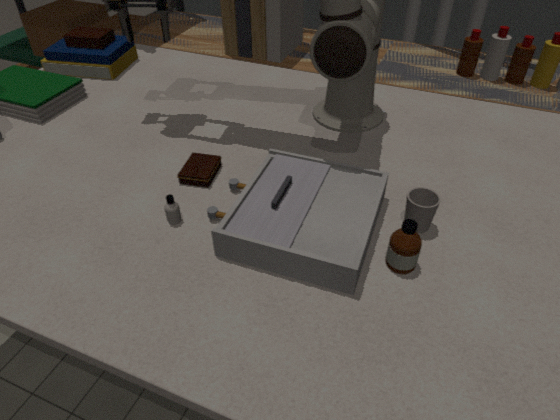

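View pics/side0.png

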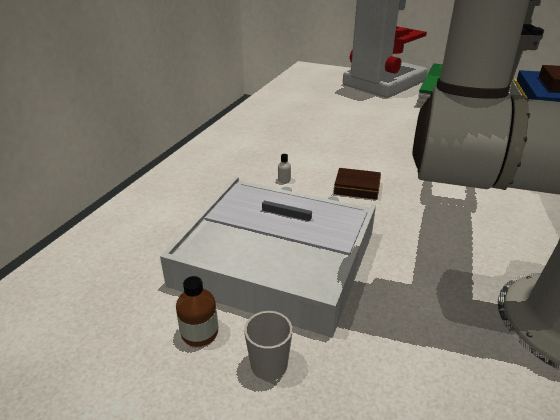

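The scene view shows the box with the cover at left (-y) and bar about (283,192). The side view shows the bar about (287,211). I'll enlarge both to read the corners.

Run:
```python
import cv2
a=cv2.imread("pics/scene0.png")[140:290,205:405];cv2.imwrite("pics/s1.png",cv2.resize(a,None,fx=4,fy=4,interpolation=2))
a=cv2.imread("pics/side0.png")[170:335,155:385];cv2.imwrite("pics/d1.png",cv2.resize(a,None,fx=3.4,fy=3.4,interpolation=2))
```

```text
(no output)
```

View pics/s1.png

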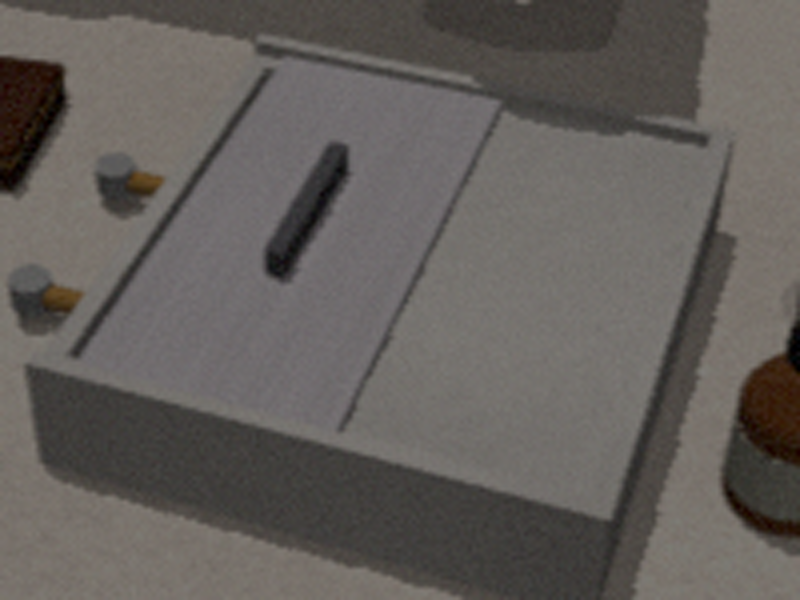

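View pics/d1.png

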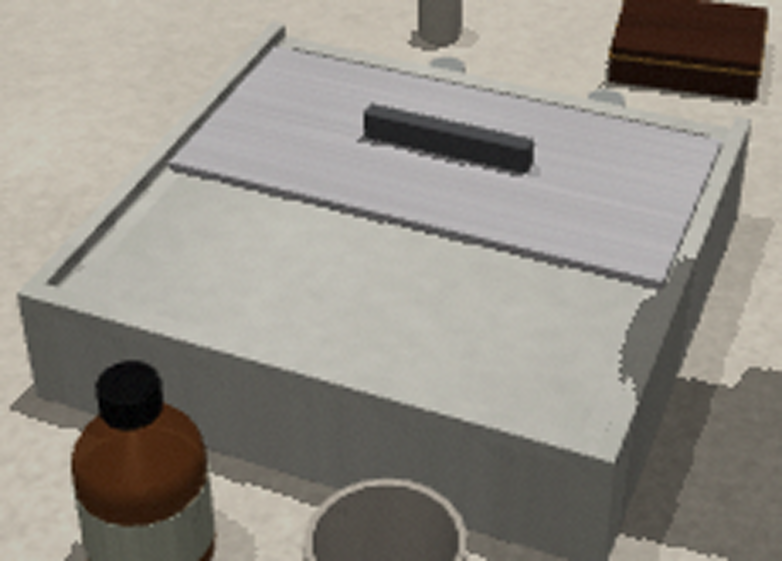

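The crops show the rim corners, at scene crop (257,42),(730,138),(612,520),(30,365) and side crop (20,295),(613,463),(748,122),(282,27). They also show the bar's top centre, at scene crop (305,205) and side crop (450,125). I'll fit the box pose to these.

```bash
cat > h.py <<'E'
from workcell import bot
import numpy as np, cv2
from scipy.spatial.transform import Rotation as Rn
def proj(c,X): 
    p=np.asarray(X)@np.array(c["R"]).T+c["t"]; return np.c_[c["fx"]*p[:,0]/p[:,2]+c["cx"],c["fy"]*p[:,1]/p[:,2]+c["cy"]]
def ray(c,uv,z):
    R=np.array(c["R"]);o=-R.T@c["t"];d=R.T@[(uv[0]-c["cx"])/c["fx"],(uv[1]-c["cy"])/c["fy"],1];return o+d*(z-o[2])/d[2]
def w(P,b): 
    P=np.atleast_2d(np.array(P,float));c,s=np.cos(b[2]),np.sin(b[2])
    return np.c_[b[0]+c*P[:,0]-s*P[:,1],b[1]+s*P[:,0]+c*P[:,1],P[:,2]]
E
python3 - <<'E'
from h import *
from scipy.optimize import least_squares
S=bot.read_camera("scene");D=bot.read_camera("side")
K=[(-.155,-.145,.071),(-.155,.145,.071),(.155,.145,.071),(.155,-.145,.071)]
s=np.array([(257,42),(730,138),(612,520),(30,365)])/4+(205,140)
d=np.array([(748,122),(613,463),(20,295),(282,27)])/3.4+(155,170)
f=lambda b:np.r_[(proj(S,w(K,b))-s).ravel(),(proj(D,w(K,b))-d).ravel()]
r=least_squares(f,[.5,0,0],loss='soft_l1');b=r.x
print(b,f(b).reshape(-1,2).round(1))
for c,m in((S,(np.array((305,205))/4+(205,140))),(D,np.array((450,125))/3.4+(155,170))):
    p=ray(c,m,.085); q=p[:2]-b[:2];C,s_=np.cos(b[2]),np.sin(b[2]);print("bar",p,"box",C*q[0]+s_*q[1],-s_*q[0]+C*q[1])
for c,m in((S,(169,214)),(S,(201,170)),(D,(284,180))):print(ray(c,m,.0))
np.save("box.npy",b)
E
```

```text
[0.51108639 0.05202636 0.04191739] [[ 0.6 -2.2]
 [ 1.5 -2.2]
 [ 0.   0. ]
 [-1.2 -0.5]
 [ 0.4 -0.9]
 [ 0.4 -0. ]
 [-1.4 -0.1]
 [-3.7 -1.6]]
bar [ 0.52266333 -0.00147506  0.085     ] box 0.00932478786288879 -0.05393956276360056
bar [ 0.5113442  -0.00472902  0.085     ] box -0.0021207483022125865 -0.056716332118606556
[ 0.59889035 -0.24720079  0.        ]
[ 0.42305642 -0.26767831  0.        ]
[ 0.61274    -0.22479409  0.        ]
```

```bash
cat >> h.py <<'E'
b=np.load("box.npy")
def rot(phi): return (Rn.from_euler("z",b[2]+phi)*Rn.from_rotvec([np.pi,0,0])).as_rotvec()
def P(x,y,z): return w((x,y,z),b)[0]
def fb():
    f=np.array(bot.current_contact_force());C,s=np.cos(b[2]),np.sin(b[2]);return np.array([C*f[0]+s*f[1],-s*f[0]+C*f[1],f[2]])
def tb():
    q=np.array(bot.current_ee_pos());C,s=np.cos(b[2]),np.sin(b[2]);d=q[:2]-b[:2];return np.array([C*d[0]+s*d[1],-s*d[0]+C*d[1],q[2]])
E
python3 - <<'E'
from h import *
for p in(np.pi/2,-np.pi/2): print(bot.inverse_kinematics(P(0,-.1,.16),rot(p)))
bot.set_gripper(0)
j=[bot.inverse_kinematics(P(0,-.1,.16),rot(p)) for p in(np.pi/2,-np.pi/2)]
k=min([0,1],key=lambda i:9 if j[i] is None else abs(j[i][5]-bot.current_joints()[5]))
r=rot([np.pi/2,-np.pi/2][k]); np.save("r.npy",r)
bot.goto(P(0,-.1,.16),r)
bot.line_to(P(0,-.1,.074),max_speed=.08); print(tb(),fb())
bot.line_to(P(0,0.03,.074),max_speed=.06); print(tb(),fb())
y=.03
while y<.075:
    y+=.004; bot.line_to(P(0,y,.074),max_speed=.04); f=fb(); print(round(y,3),tb().round(4),f.round(1))
    if f[1]<-14: break
print(bot.current_clock())
E
```

```text
[-0.32648275  0.0582352   1.81667128  0.          1.26668617 -0.36840014]
[-3.26482746e-01  5.82351971e-02  1.81667128e+00 -4.44089210e-16
  1.26668617e+00  2.77319252e+00]
[ 0.00055071 -0.10019339  0.07464345] [ 0.4149761  -0.47011066  0.41835967]
[-7.07586381e-06  2.99218274e-02  7.39927408e-02] [ 0.89067805 -2.53986125  0.63661777]
0.034 [0.     0.0344 0.074 ] [ 0.8 -1.1 -0.1]
0.038 [-0.      0.0384  0.074 ] [ 0.8 -1.5  0.7]
0.042 [-0.      0.0423  0.074 ] [ 0.7 -1.1  0.9]
0.046 [-0.      0.0463  0.074 ] [-0.3 -2.5  0.4]
0.05 [-0.0001  0.0496  0.074 ] [ 0.2 -3.7  0.9]
0.054 [-0.      0.0499  0.0741] [ -0.5 -18.5   1.3]
8.725
```

Run:
```python
from h import *
r=np.load("r.npy")
bot.line_to(P(0,.035,.074),max_speed=.06); bot.line_to(P(0,.02,.2),max_speed=.15)
bot.goto(P(0,-.1,.3),r); bot.hold(.3)
for n in("wrist","side"):
    c=bot.read_camera(n);np.save(n+".npy",c,allow_pickle=True);cv2.imwrite(f"pics/{n}1.png",c["pixels"])
print(proj(np.load("wrist.npy",allow_pickle=True).item(),w([(-.055,-.03,.053),(.055,-.03,.053),(0,-.067,.004),(-.135,-.129,.062),(.135,-.129,.062),(-.135,-.005,.062),(.135,-.005,.062)],b)).round(0),bot.current_clock())
```

```text
[[241. 129.]
 [322. 129.]
 [282. 153.]
 [187. 201.]
 [376. 201.]
 [179. 110.]
 [385. 110.]] 11.2583
```

View pics/wrist1.png

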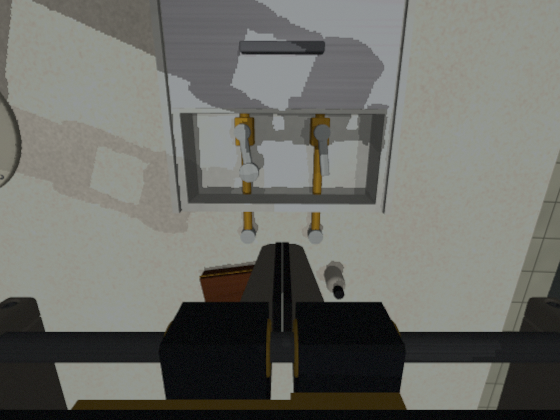

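The wrist view shows the bay open. The disc handle is the -x one, with its pivot at (241,131) and disc at (249,172), and the pivot matches the prediction (241,129). The plain handle runs (322,131) to (325,172). I'll plan the arc from these.

Run:
```python
from h import *
c=np.load("wrist.npy",allow_pickle=True).item()
def box(uv,z):
    q=ray(c,uv,z)[:2]-b[:2];C,s=np.cos(b[2]),np.sin(b[2]);return np.array([C*q[0]+s*q[1],-s*q[0]+C*q[1]])
p=box((241,131),.053);t=box((249,172),.056);print(p,t,np.linalg.norm(t-p),np.arctan2(t[0]-p[0],p[1]-t[1]))
print(box((322,131),.053),box((325,172),.053),box((180,112),.062),box((385,111),.062))
for f in(0,-np.pi/2,np.pi/2):print(bot.inverse_kinematics(P(-.1,-.07,.05),rot(f)))
```

```text
[-0.05554044 -0.03238973] [-0.0460428  -0.08824589] 0.05665787546510442 0.1684265158410238
[ 0.05502372 -0.03218095] [ 0.06168226 -0.08855715] [-0.13339893 -0.00804425] [ 0.13523503 -0.00631582]
[-3.46638097e-01 -5.52368608e-02  2.17372684e+00 -4.44089210e-16
  1.02310267e+00  1.18224084e+00]
[-3.46638097e-01 -5.52368608e-02  2.17372684e+00 -4.44089210e-16
  1.02310267e+00  2.75303716e+00]
[-3.46638097e-01 -5.52368608e-02  2.17372684e+00 -4.44089210e-16
  1.02310267e+00 -3.88555490e-01]
```

Run:
```python
from h import *
pv=np.array([-.0553,-.032])
def pose(a,z=.045,back=0):
    u=np.array([np.sin(a),-np.cos(a)]);t=np.array([np.cos(a),np.sin(a)])
    q=pv+.056*u-(.0245+back)*t; return P(q[0],q[1],z),rot(a)
def go(a,v,**k): p,r=pose(a,**k);bot.line_to(p,rot=r,max_speed=v)
a=-.1
bot.goto(*pose(a,z=.16)); go(a,.08,z=.045); print(tb(),fb())
def ft(a): f=fb(); return f[0]*np.cos(a)+f[1]*np.sin(a)
while a<1.85:
    a+=.15 if a<1.3 else .04
    go(a,.06); f=ft(a); print(round(a,2),round(f,1),fb().round(1),tb().round(4))
    if f<-(22 if a>1.45 else 30): break
print(bot.current_clock()); bot.hold(.2)
c=bot.read_camera("side");cv2.imwrite("pics/side2.png",c["pixels"])
go(a,.08,back=.02); p,r=pose(a,z=.3,back=.03); bot.line_to(p,max_speed=.2)
bot.goto(P(0,-.1,.3),np.load("r.npy")); bot.hold(.3)
c=bot.read_camera("wrist");np.save("wrist2.npy",c,allow_pickle=True);cv2.imwrite("pics/wrist2.png",c["pixels"])
print(bot.current_clock(),fb())
```

```text
[-0.08480346 -0.08546148  0.0454967 ] [-0.78479617  0.92463949  0.30604803]
0.05 -0.1 [-0.1 -0.3 -0.4] [-0.0767 -0.0893  0.0453]
0.2 0.0 [ 0.2 -0.8  0.1] [-0.0684 -0.0916  0.045 ]
0.35 -0.8 [-0.8 -0.1 -0.4] [-0.0593 -0.0929  0.045 ]
0.5 -0.9 [-0.8 -0.4 -0. ] [-0.05   -0.0928  0.045 ]
0.65 -0.9 [-0.9 -0.3 -0.3] [-0.041  -0.0913  0.045 ]
0.8 -0.7 [-0.2 -0.7  0.3] [-0.0323 -0.0885  0.045 ]
0.95 -0.1 [-0.2  0.1 -0.1] [-0.0241 -0.0844  0.045 ]
1.1 -0.3 [ 0.8 -0.7  0.2] [-0.0166 -0.0792  0.045 ]
1.25 -1.0 [-0.4 -0.9  0.4] [-0.0099 -0.0729  0.045 ]
1.4 -0.3 [ 0.1 -0.3  0. ] [-0.0043 -0.0657  0.045 ]
1.44 -0.8 [-1.2 -0.6  0. ] [-0.0031 -0.0639  0.045 ]
1.48 -1.4 [-0.9 -1.4  0.2] [-0.0019 -0.0616  0.045 ]
1.52 -2.2 [-0.6 -2.1  1.3] [-0.0007 -0.0593  0.045 ]
1.56 -2.5 [-1.5 -2.5  0.5] [ 0.0003 -0.0573  0.045 ]
1.6 -9.7 [-4.4 -9.8  1. ] [ 0.0007 -0.0569  0.045 ]
1.64 -16.3 [ -6.5 -16.8   1.8] [ 0.0013 -0.0566  0.045 ]
1.68 -23.9 [ -7.7 -24.9   1.8] [ 0.0017 -0.0563  0.045 ]
19.0417
21.7167 [-0.58056434  0.24897374  0.34649805]
```

View pics/wrist2.png

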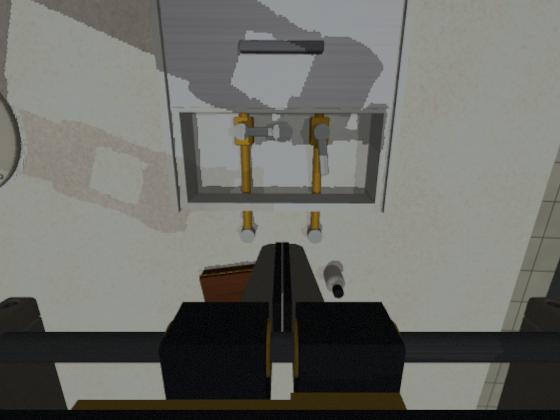

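The marked handle is crosswise at its stop, pivot (241,131) and disc (283,132). The cover bar (282,47) and the plain handle tip (325,171) haven't moved since the last wrist picture.

```bash
python3 -c "
from workcell import bot
print(bot.job_done())"
```

```text
the job is handed in; nothing more can be done
None
```

The job is handed in at about 22 s: the cover is against its end stop, the disc-marked handle was pushed firmly onto its stop at the full quarter turn, and the plain handle and the dropper and slide case look untouched (I didn't re-check the amber bottle and beaker); no verdict was returned.

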